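# Load the light-test box with dropper bottles

## Robot

A 6-joint arm with a two-finger parallel gripper is mounted at the origin on a cart in front of the work surface, level with it; the furniture and walls round the work are solid. World frame = base frame: x ahead of the robot, y to its left, z up, the work surface at z = 0. Lengths are in mm, angles in rad, forces in N, time in s.
With the tool pointing down it reaches from about 350 to 975 mm from the base axis. Payload 7.1 kg.
Tool frame: the origin (TCP) lies midway between the tips of the shut fingers; the grasp point (between the pads) lies 19 mm behind it (ctrl.grip_depth is the distance from the TCP to the grasp point, in mm); z points along the fingers, y is the line along which they close (so a half turn about z gives the same grasp; the last joint's range is limited). The gripper opens to 88 mm and grips with 3 to 60 N. Pads are 20 mm wide; open, the fingers measure 115 mm over their backs; the gripper's body (75 mm by 178 mm) begins 61 mm behind the grasp point.
Start: joints at [-1.127, 0.423, 1.63, -0, 1.089, -0.019], TCP at [279.049, -559.229, 222.675] pointing down, gripper open.
Joint ranges: [-3, 3], [-0.9, 2.11], [0.09, 2.58], [-1.31, 4.45], [0.11, 2.69], [-2.54, 2.54]. Speed limits (rad/s): [2.39, 2.39, 3.01, 3.14, 3.14, 3.14].

## Interface

Orientations are given as a rotation vector (axis times angle).
In Python, from workcell import ctrl, cams gives the robot as it stands.
- The arm moves only by the tool move_arm, never from a script. Its argument "steps" is a list of rows, each a list of 3 entries, a list of its own where there are three numbers: the shift along the tool's x, y, z in units of 25 mm (1.0 is 25 mm), then the turn about the tool's z in units of 5 degrees (1.0 is 5 degrees), then the closure, from 0 (fully open) to 1 (shut). A call has 1 to 20 rows; each row shifts and turns the commanded pose from where the row before left it, along the tool's axes as they then stand; what a row does not reach is not made up. A row lasts 1/12 s, in which the tool goes at most 41.7 mm and 7.16 degrees, less where a joint would pass 70% of its speed; a pose out of reach is approached as far as the arm can. A call is refused whole if a number of a shift passes 1 or a number of a turn 1, either way. A call with a gripper value outside its range is refused whole. The fingers move at their own pace and stop on an object; the grip force is fixed at half the most. Time passes only in rows, so rows that do not move let the fingers close. It gives the time, the measured TCP pose, the force, the opening and the grip force at its end, in the units of the state.
- ctrl.get_obs(): the state, without advancing time (a new reading comes with each control period).
- cams.get_image(name): name is "scene" or "top"; returns a dict with "image" (400x640x3 uint8, red, green, blue), "camera_matrix" (3x3 intrinsics, pixels), "xyz" and "rotation" of the camera in the world. Camera axes: x right, y down, z forward; pixel columns grow to the right and rows downward; lengths in mm; the calibration is good to about 2 mm. A picture is of the moment at which its call begins. There is no depth.
- ctrl.close_job(): hands the job in; it is judged then, once.
Trained networks look in the newest picture that a camera, given by its name, has taken for a name from the list of things; names that differ only in an ending like _2 or _b are one class to them, and where a whole thing is asked for, a point or a joint stands for the part that bears it (a point fixed in the world has none). Each returns a list of dicts, best first, with "p" (0 to 1); they miss things now and then, are a little off and sometimes report something else, mostly with a low value. They report only what shows in the picture. A call takes as long as a camera call.
- cams.boxes_of(camera, thing): "rect" ([centre column, centre row, width, height] in pixels, round what is visible of it).
- cams.cut_out(camera, thing): "pixels" (400x640 bool, what is visible of it) and "rect" ([centre column, centre row, width, height] in pixels, round what is visible of it).
The state is a dict: "t": time; "qpos": joint angles; "qvel": joint speeds; "joint_torque": joint torques, N m; "ee_pos": TCP position; "orientation": TCP orientation; "ft_force": force on the tool from outside, world axes, zero at the start; "moment": the same for the moment, N m; "width": finger opening in mm; "grasp_force": force on a finger pad.
Only numpy, scipy, OpenCV 4.12 (cv2) and the standard library are available. Lean on these libraries where they do the work, as an engineer would, in place of code of your own. Each camera call takes 0.05 s, during which the arm holds its last target. There are 200 camera calls.

## Task

Ready the light-test box: press its white load key so that the red standby key pops up, then swing the round blue dust cover aside on its pin until the port is clear. Put every dropper bottle (slim rubber bulb on top) from the crate in through the port, leaving the screw-capped bottles in the crate. Then swing the cover fully back over the port and, last of all, press the green run key so that the white one pops up.

Things in the scene. Friction and masses are not known exactly. Their poses are not given: they have to be found in the camera images.
- light_box: fixed white instrument, 190 mm (x) by 260 mm (y), 145 mm tall to its flat deck; origin at the centre of its underside, x away from the robot, y left at yaw 0. In the deck's left half (+y) a round port under a blue dust cover; in the right half (-y) a row of three keys along x, 36 mm apart: red nearest the robot, white, green.
- port (a point): centre of the round port (96 mm across), at deck height; axes as light_box. The deck is 6 mm thick round it.
- well (a point): centre of the floor of the well under the port, 120 mm below the deck; axes as light_box. The well is 130 mm by 130 mm inside with a rubber floor; bottles may stand, lean or lie in it.. Put in at different sides of the port they stand side by side; one perched on another can stick out and block the cover.
- cover_hinge (a point): the pin that the dust cover swings on, at deck height, 74 mm behind the port's centre (+x of light_box); axes as light_box
- cover (a joint): swing of the dust cover in rad: 0 home over the port, grows clockwise seen from above, towards the box's left (+y of light_box), to a stop at 2.0; the port is clear from 1.6 on. A level disc 112 mm across, its centre 74 mm from the pin, its top 7 mm above the deck. Light friction (about 0.6 N at the knob); it stays where it is left.
- cover_knob (a point): centre of the top of the cover's upright round black knob, 18 mm across, 32 mm tall above the plate (its top 39 mm above the deck), 112 mm from the pin in line with the disc's centre; at cover = 0 it lies straight towards the robot side (-x of light_box) from the pin
- red_key (a joint): the red (standby) key's travel in m: 0 up, 0.012 fully pressed, about 0.0095 latched. Sprung: 1 N at the top, up to 4 N on the way; press with 6 to 8 N until it stops. The keys are interlocked: one pressed right down stays latched and the one latched before springs up. Latched at the start.
- white_key (a joint): the white (load) key's travel in m: 0 up, 0.012 fully pressed, about 0.0095 latched. Sprung: 1 N at the top, up to 4 N on the way; press with 6 to 8 N until it stops. The keys are interlocked: one pressed right down stays latched and the one latched before springs up.
- green_key (a joint): the green (run) key's travel in m: 0 up, 0.012 fully pressed, about 0.0095 latched. Sprung: 1 N at the top, up to 4 N on the way; press with 6 to 8 N until it stops. The keys are interlocked: one pressed right down stays latched and the one latched before springs up.
- red_key_top (a point): centre of the top face of the red (standby) key, 28 mm by 34 mm (the long side across the row), which stands 16 mm above the deck when up and 6.5 mm when latched
- white_key_top (a point): centre of the top face of the white (load) key, 28 mm by 34 mm (the long side across the row), which stands 16 mm above the deck when up and 6.5 mm when latched
- green_key_top (a point): centre of the top face of the green (run) key, 28 mm by 34 mm (the long side across the row), which stands 16 mm above the deck when up and 6.5 mm when latched
- crate: grey shallow open crate, fixed, 180 mm (its x) by 340 mm (its y), walls 5 mm thick and 15 mm high, floor 5 mm thick; origin at the centre of its underside. It and the light-test box may stand on either side.
- red_dropper: dropper bottle: red body 29 mm across, 55 mm tall, neck 19 mm across up to 67 mm, slim rubber bulb, 82 mm tall in all; 60 g. Grip the body, not the bulb. Origin: centre of its underside, z towards its top. Starts upright in the crate, about 80 mm from the next. May be absent (then None from the start).
- yellow_dropper: dropper bottle: yellow body 29 mm across, 55 mm tall, neck 19 mm across up to 67 mm, slim rubber bulb, 82 mm tall in all; 60 g. Grip the body, not the bulb. Origin: centre of its underside, z towards its top. Starts upright in the crate, about 80 mm from the next. May be absent (then None from the start).
- purple_dropper: dropper bottle: purple body 29 mm across, 55 mm tall, neck 19 mm across up to 67 mm, slim rubber bulb, 82 mm tall in all; 60 g. Grip the body, not the bulb. Origin: centre of its underside, z towards its top. Starts upright in the crate, about 80 mm from the next. May be absent (then None from the start).
- amber_dropper: dropper bottle: amber brown glass body 33 mm across, shoulders to 70 mm, black collar 24 mm across up to 77 mm, slim black bulb, 102 mm tall in all; 70 g. Origin: centre of its underside, z towards its top. Starts upright in the crate, about 80 mm from the next. May be absent (then None from the start).
- blue_capped: screw-capped bottle, no dropper: blue body 29 mm across and 55 mm tall, ribbed cap 19 mm across, 72 mm tall in all; 60 g. Origin: centre of its underside, z towards its top. Starts upright in the crate, about 80 mm from the next. It must stay in the crate.
- green_capped: screw-capped bottle, no dropper: green body 29 mm across and 55 mm tall, ribbed cap 19 mm across, 72 mm tall in all; 60 g. Origin: centre of its underside, z towards its top. Starts upright in the crate, about 80 mm from the next. It must stay in the crate.
- black_capped: screw-capped bottle, no dropper: black body 29 mm across and 55 mm tall, ribbed cap 19 mm across, 72 mm tall in all; 60 g. Origin: centre of its underside, z towards its top. Starts upright in the crate, about 80 mm from the next. It must stay in the crate.

How it is judged:
By the outcome, as a careful person would: the job done as asked, in the order asked, and still so for the second after the job is handed in, with the robot touching nothing.
Of red_dropper, yellow_dropper, purple_dropper, amber_dropper only 2 to 3 are there at a start; the rules pass over those that are not, and their reading is None.
At some moment in a run one of red_dropper, yellow_dropper, purple_dropper may be knocked a few centimetres aside while the robot is not near it.
It also fails if it takes over 210 s, if anything falls off the work surface, if the arm or the gripper's body presses on something with over 40 N, if the wrist force passes 120 N, or if a joint passes its speed limit or range.

## Working session

There is one attempt and no reset: what is moved stays moved. The work goes in short steps, Python scripts to look and compute and a tool call to move; the robot and the scene stay as the last step left them, time stands still between calls to the robot, and variables do not carry over. Pictures are saved under pics/ and viewed, at most 14 in all, crops included, and the job is handed in when it is done.

Besides the shell and the picture viewer there is one more tool, called after "Emit:" as name(argument=value, ...), one argument or row to a line, values as JSON. move_arm: Moves the arm, as the interface text tells. Its arguments: {"type":"object","properties":{"steps":{"type":"array"}},"required":["steps"]}

```bash
mkdir -p pics; ls; cat > h.py <<'E'
from workcell import ctrl, cams
import numpy as np, cv2
def snap(c,fn=None):
    d=cams.get_image(c)
    if fn: cv2.imwrite('pics/'+fn,d['image'][:,:,::-1])
    return d
def ray(d,u,v,z):
    r=d['rotation']@np.linalg.inv(d['camera_matrix'])@np.array([u,v,1.])
    c=np.array(d['xyz']); return (c+r*(z-c[2])/r[2])
def proj(d,p):
    q=d['camera_matrix']@(np.array(d['rotation']).T@(np.array(p)-d['xyz'])); return q[:2]/q[2]
E
python3 - <<'E'
from h import *
o=ctrl.get_obs(); print(o['ee_pos'],o['orientation'],o['width'])
for c in('scene','top'):
    d=snap(c,c+'0.png'); print(c,d['xyz'],np.round(d['rotation'],3).tolist(),d['camera_matrix'].tolist())
    for n in 'light_box crate cover cover_knob red_key white_key green_key red_dropper yellow_dropper purple_dropper amber_dropper blue_capped green_capped black_capped'.split():
        print(n,[(np.round(b['rect']).astype(int).tolist(),round(b['p'],2)) for b in cams.boxes_of(c,n)[:2]])
E
```

```text
pics
[ 278.80825361 -558.73051336  221.89295795] [-3.05636870e+00 -7.20147025e-01  5.56830482e-04] 87.90781139371835
scene [-233.65674194  674.05032471  797.75918823] [-1.006, 2.3, -1.208] [[474.14574530239463, 0.0, 322.9454308800611], [0.0, 474.14574530239463, 199.37673811439646], [0.0, 0.0, 1.0]]
light_box [([247, 253, 144, 134], 0.95), ([361, 188, 11, 18], 0.67)]
crate [([369, 201, 113, 74], 0.81), ([230, 233, 52, 37], 0.37)]
cover [([227, 231, 54, 39], 0.67)]
cover_knob [([229, 233, 50, 34], 0.96)]
red_key []
white_key [([273, 204, 19, 14], 0.51)]
green_key [([265, 199, 16, 17], 0.54)]
red_dropper [([359, 210, 12, 24], 0.65)]
yellow_dropper [([265, 196, 18, 11], 0.25)]
purple_dropper []
amber_dropper [([392, 185, 12, 31], 0.84), ([410, 180, 12, 25], 0.66)]
blue_capped [([377, 198, 13, 24], 0.63), ([244, 251, 143, 135], 0.45)]
green_capped [([408, 180, 10, 28], 0.47)]
black_capped [([360, 187, 13, 23], 0.59)]
top [ 443.61110047  -22.56277416 1230.56172646] [-2.219, 2.173, -0.059] [[383.6487139124638, 0.0, 318.9289309336399], [0.0, 383.6487139124638, 199.04011743987874], [0.0, 0.0, 1.0]]
light_box [([238, 203, 97, 76], 0.58)]
crate [([382, 207, 114, 60], 0.82), ([264, 201, 12, 15], 0.58)]
cover [([215, 198, 37, 50], 0.6)]
cover_knob [([215, 200, 42, 51], 0.58)]
red_key [([268, 213, 18, 13], 0.44)]
white_key []
green_key [([264, 187, 13, 13], 0.69)]
red_dropper []
yellow_dropper [([214, 199, 41, 53], 0.16)]
purple_dropper [([264, 186, 16, 10], 0.69), ([382, 210, 114, 57], 0.67)]
amber_dropper []
blue_capped []
green_capped [([422, 220, 11, 11], 0.62)]
black_capped [([376, 197, 12, 6], 0.38)]
```

```bash
sed -i "s/    if fn:/    d['rotation']=cv2.Rodrigues(np.array(d['rotation'],float))[0]\n    if fn:/" h.py
python3 - <<'E'
import cv2
a=cv2.imread('pics/scene0.png');cv2.imwrite('pics/sc1.png',cv2.resize(a[150:330,160:440],None,fx=2.85,fy=2.85,interpolation=2))
a=cv2.imread('pics/top0.png');cv2.imwrite('pics/tc1.png',cv2.resize(a[130:270,180:450],None,fx=2.9,fy=2.9,interpolation=2))
E
```

```text
(no output)
```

View pics/sc1.png

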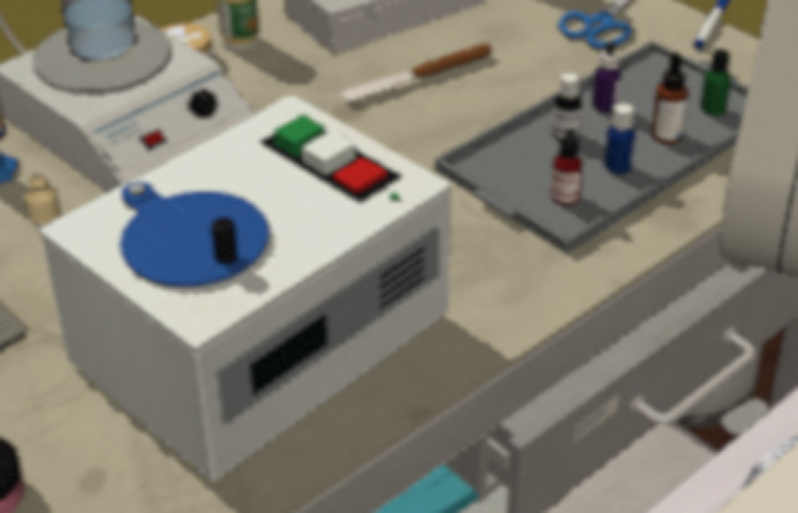

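View pics/tc1.png

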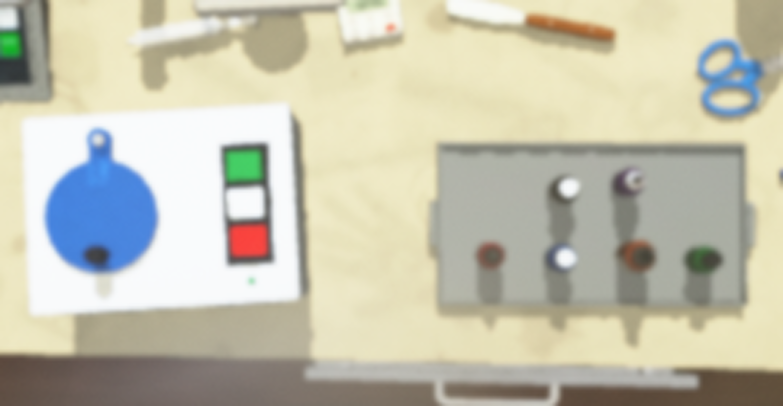

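```bash
python3 - <<'E'
from h import *
t=snap('top');s=snap('scene')
T=lambda x,y,z:np.round(ray(t,180+(x+.5)/2.9-.5,130+(y+.5)/2.9-.5,z),1)[:2]
S=lambda x,y,z:np.round(ray(s,160+(x+.5)/2.85-.5,150+(y+.5)/2.85-.5,z),1)[:2]
print('deck corners T',[T(*p,145).tolist() for p in((24,120),(289,103),(300,298),(31,315))])
print('deck corners S',[S(*p,145).tolist() for p in((290,97),(450,185),(197,347),(43,230))])
def cent(d,f,z):
    h=cv2.cvtColor(d['image'],cv2.COLOR_RGB2HSV); 
    n,l,st,c=cv2.connectedComponentsWithStats(f(h).astype(np.uint8)); i=1+np.argmax(st[1:,4]); return st[i].tolist(),ray(d,*c[i],z).round(1)[:2]
R={'T':(180,280,150,240),'S':(190,320,180,270)}
for n,d in(('T',t),('S',s)):
    a,b,c,e=R[n]; m=np.zeros((400,640),bool); m[c:e,a:b]=1
    print(n,'blue',cent(d,lambda h:m&(abs(h[...,0].astype(int)-108)<12)&(h[...,1]>120),152))
    print('red',cent(d,lambda h:m&((h[...,0]<8)|(h[...,0]>172))&(h[...,1]>150),151.5))
    print('green',cent(d,lambda h:m&(abs(h[...,0].astype(int)-65)<15)&(h[...,1]>100),161))
print('hinge',T(99,140,150),S(138,190,150),'knob',T(96,256,184),S(225,222,184))
print('white',T(245,203,161),S(330,150,161))
print('red',T(490,255,87),S(569,140,85),S(566,200,5))
print('purple',T(634,180,87),S(608,52,85),S(604,107,5))
print('amber',T(638,254,107),S(675,60,105),S(668,138,5))
print('blue',T(565,258,77),S(623,108,77),S(618,168,5)); print('black',T(569,187,77),S(570,80,77)); print('green',T(706,259,77),S(721,57,77))
print('crate',[T(*p,15).tolist() for p in((437,145),(746,145),(747,303),(437,303))])
E
```

```text
deck corners T [[571.3, 349.6], [593.5, 90.5], [403.1, 74.9], [381.3, 335.6]]
deck corners S [[592.9, 95.0], [403.4, 78.0], [383.1, 333.9], [569.5, 348.3]]
T blue ([196, 177, 38, 46, 1111], array([482.1, 269.5]))
red ([260, 208, 12, 10, 119], array([458.2, 125.4]))
green ([258, 182, 13, 11, 133], array([529.4, 131. ]))
S blue ([203, 216, 51, 34, 1244], array([479.6, 274.2]))
red ([277, 205, 19, 13, 153], array([455.1, 129.1]))
green ([256, 191, 17, 14, 128], array([523.3, 141.1]))
hinge [552.7 274.2] [558.7 270.4] knob [439.9 263.8] [441.8 265.6]
white [493.7 128.7] [487.9 132.9]
red [ 449.  -113.8] [ 439.3 -105.6] [ 447.2 -116.8]
purple [ 529.2 -260.9] [ 520.5 -250.2] [ 532.1 -266. ]
amber [ 453.  -261.5] [ 445.1 -262.3] [ 448.9 -272. ]
blue [ 447.5 -192.3] [ 449.1 -193. ] [ 448.5 -193.9]
black [ 521.3 -195.5] [ 518.1 -191.7]
green [ 449.5 -338.5] [ 444.7 -340.2]
crate [[568.6, -59.4], [575.7, -398.5], [402.9, -400.5], [395.9, -62.7]]
```

```bash
cat > go.py <<'E'
from h import *
import sys
def pose():
    o=ctrl.get_obs(); R=cv2.Rodrigues(np.array(o['orientation'],float))[0]; return o,R,np.degrees(np.arctan2(R[1,0],R[0,0]))
o,R,psi=pose()
print('t',round(o['t'],2),'p',np.round(o['ee_pos'],1),'psi',round(psi,1),'q',np.round(o['qpos'],2),'F',np.round(o['ft_force'],1),'w',round(o['width'],1))
p=np.array(o['ee_pos'])
for a in sys.argv[1:]:
    x=np.array(eval(a),float); s=R.T@(x[:3]-p)/25
    print(a,'shift',np.round(s,2),'max',np.round(abs(s).max(),1), 'turn',np.round(-(x[3]-psi+np.array([-180,0,180]))/5,1) if len(x)>3 else '')
    p=x[:3]
E
python3 go.py 491,130,222,184.6
```

```text
t 1.6 p [ 279.1 -559.2  222.7] psi 26.5 q [-1.13  0.42  1.63 -0.    1.09 -0.02] F [ 0.3  0.9 -0.3] w 87.8
491,130,222,184.6 shift [ 19.89 -20.88   0.03] max 20.9 turn [  4.4 -31.6 -67.6]
```

Emit:
move_arm(
  steps=[
    [[0.95,-1,0],0,1],
    [[0.95,-1,0],0,1],
    [[0.95,-1,0],0,1],
    [[0.95,-1,0],0,1],
    [[0.95,-1,0],0,1],
    [[0.95,-1,0],0,1],
    [[0.95,-1,0],0,1],
    [[0.95,-1,0],0,1],
    [[0.95,-1,0],0,1],
    [[0.95,-1,0],0,1],
    [[0.95,-1,0],0,1],
    [[0.95,-1,0],0,1],
    [[0.95,-1,0],0,1],
    [[0.95,-1,0],0,1],
    [[0.95,-1,0],0,1],
    [[0.95,-1,0],0,1],
    [[0.95,-1,0],0,1],
    [[0.95,-1,0],0,1],
    [[0.95,-1,0],0,1],
    [[0.95,-1,0],0,1],
  ],
)

```text
t: 3.27
ee_pos: [481.1, 102.1, 222.9]
orientation: [3.058, 0.721, 0.001]
ft_force: [0.9, -0.8, 0.1]
width: 0.4
grasp_force: 0.0
```

Emit:
move_arm(
  steps=[
    [[0,0,0],-1,1],
    [[0,0,0],-1,1],
    [[0,0,0],-1,1],
    [[0,0,0],-1,1],
    [[0,0,0],-1,1],
    [[0,0,0],-1,1],
    [[0,0,0],-1,1],
    [[0,0,0],-1,1],
    [[0,0,0],-1,1],
    [[0,0,0],-1,1],
    [[0,0,0],-1,1],
    [[0,0,0],-1,1],
    [[0,0,0],-1,1],
    [[0,0,0],-1,1],
    [[0,0,0],-1,1],
    [[0,0,0],-1,1],
    [[0,0,0],-1,1],
    [[0,0,0],-1,1],
    [[0,0,0],-1,1],
    [[0,0,0],-1,1],
  ],
)

```text
t: 4.93
ee_pos: [480.9, 100.3, 222.8]
orientation: [1.407, 2.808, 0.0]
ft_force: [-0.2, -0.3, 0.0]
width: 0.7
grasp_force: 0.0
```

Emit:
move_arm(
  steps=[
    [[0,0,0],-1,1],
    [[0,0,0],-1,1],
    [[0,0,0],-1,1],
    [[0,0,0],-1,1],
    [[0,0,0],-1,1],
    [[0,0,0],-1,1],
    [[0,0,0],-1,1],
    [[0,0,0],-1,1],
    [[0,0,0],-1,1],
    [[0,0,0],-1,1],
    [[0,0,0],-1,1],
    [[0,0,0],-0.6,1],
    [[0,0,0],0,1],
  ],
)

```text
t: 6.02
ee_pos: [480.9, 100.2, 222.8]
orientation: [-0.127, 3.139, 0.0]
ft_force: [0.2, -1.2, 0.2]
width: 0.3
grasp_force: 0.0
```

```bash
python3 go.py 491,130,222,184.6 491,130,165 
```

```text
t 6.02 p [480.9 100.2 222.8] psi -175.4 q [ 0.18  0.23  1.92 -0.    1.   -1.47] F [ 0.2 -1.2  0.2] w 0.3
491,130,222,184.6 shift [-0.5   1.15  0.03] max 1.2 turn [ -36.  -72. -108.]
491,130,165 shift [ 0.   -0.    2.28] max 2.3 turn
```

Emit:
move_arm(
  steps=[
    [[-0.25,0.6,0],0,1],
    [[-0.25,0.55,0],0,1],
    [[0,0,0.8],0,1],
    [[0,0,0.8],0,1],
    [[0,0,0.6],0,1],
    [[0,0,0.2],0,1],
    [[0,0,0.12],0,1],
    [[0,0,0.12],0,1],
    [[0,0,0.12],0,1],
    [[0,0,0.08],0,1],
    [[0,0,0],0,1],
  ],
)

```text
t: 6.93
ee_pos: [491.4, 129.9, 151.9]
orientation: [-0.123, 3.138, 0.0]
ft_force: [-0.3, -0.5, 1.2]
width: 0.4
grasp_force: 0.9
```

Emit:
move_arm(
  steps=[
    [[0,0,0.06],0,1],
    [[0,0,0.04],0,1],
    [[0,0,0],0,1],
    [[0,0,0],0,1],
  ],
)

```text
t: 7.27
ee_pos: [491.5, 129.9, 149.4]
orientation: [-0.124, 3.138, 0.0]
ft_force: [0.6, -0.3, 1.6]
width: 0.7
grasp_force: 1.0
```

Emit:
move_arm(
  steps=[
    [[0,0,0.04],0,1],
    [[0,0,0],0,1],
  ],
)

```text
t: 7.43
ee_pos: [491.5, 129.9, 149.1]
orientation: [-0.124, 3.138, 0.0]
ft_force: [-2.1, -0.6, 10.8]
width: 0.7
grasp_force: 5.4
```

Emit:
move_arm(
  steps=[
    [[0,0,0.04],0,1],
    [[0,0,0],0,1],
  ],
)

```text
t: 7.6
ee_pos: [491.6, 130.0, 148.9]
orientation: [-0.124, 3.138, 0.0]
ft_force: [-4.8, -2.4, 18.7]
width: 0.2
grasp_force: 9.6
```

Emit:
move_arm(
  steps=[
    [[0,0,-0.8],0,1],
    [[0,0,-1],0,0.6],
    [[0,0,-1],0,0.6],
    [[0,0,-0.2],0,0.6],
    [[0,0,0],0,0.6],
  ],
)

```text
t: 8.02
ee_pos: [492.2, 130.2, 223.7]
orientation: [-0.124, 3.135, 0.001]
ft_force: [0.2, 0.1, 0.2]
width: 23.5
grasp_force: 0.0
```

```bash
python3 - <<'E'
from h import *
s=snap('scene');t=snap('top')
a=cv2.resize(s['image'][170:290,190:320],None,fx=3,fy=3,interpolation=2); b=cv2.resize(t['image'][145:265,180:310],None,fx=3,fy=3,interpolation=2)
cv2.imwrite('pics/c2.png',np.hstack([a,b])[:,:,::-1])
E
python3 go.py 441.5,265.5,222 441.5,265.5,159
```

```text
t 8.12 p [490.5 129.8 221.4] psi -175.5 q [ 0.24  0.25  1.89  0.    1.   -1.41] F [-1.  -0.2  0.3] w 31.7
441.5,265.5,222 shift [ 1.53  5.57 -0.02] max 5.6 turn 
441.5,265.5,159 shift [-0.    0.    2.52] max 2.5 turn
```

View pics/c2.png

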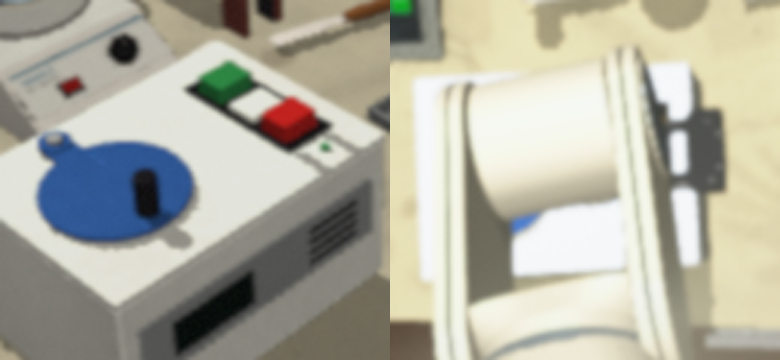

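Emit:
move_arm(
  steps=[
    [[0.25,0.93,0],0,0.6],
    [[0.25,0.93,0],0,0.6],
    [[0.25,0.93,0],0,0.6],
    [[0.25,0.93,0],0,0.6],
    [[0.25,0.93,0],0,0.6],
    [[0.28,0.92,0],0,0.6],
    [[0,0,0],0,0.6],
    [[0,0,0.7],0,0.6],
    [[0,0,0.5],0,0.6],
    [[0,0,0.4],0,0.6],
    [[0,0,0],0,0.6],
  ],
)

```text
t: 9.03
ee_pos: [440.3, 264.3, 179.2]
orientation: [0.123, -3.134, 0.004]
ft_force: [-1.2, -0.1, 0.4]
width: 35.0
grasp_force: 0.0
```

Emit:
move_arm(
  steps=[
    [[0,0,0.5],0,0.6],
    [[0,0,0.3],0,0.7],
    [[0,0,0],0,0.7],
    [[0,0,0],0,0.7],
  ],
)

```text
t: 9.37
ee_pos: [441.8, 265.3, 161.9]
orientation: [0.123, -3.138, 0.001]
ft_force: [0.1, -0.1, -1.0]
width: 26.7
grasp_force: 0.0
```

Emit:
move_arm(
  steps=[
    [[-0.017,0.39,0],1,0.7],
    [[-0.017,0.39,0],1,0.7],
    [[-0.017,0.39,0],1,0.7],
    [[-0.017,0.39,0],1,0.7],
    [[-0.017,0.39,0],1,0.7],
    [[-0.017,0.39,0],1,0.7],
  ],
)

```text
t: 9.87
ee_pos: [452.5, 322.9, 162.8]
orientation: [0.699, 3.063, -0.0]
ft_force: [-0.1, -0.5, -0.2]
width: 26.6
grasp_force: 0.5
```

```bash
python3 go.py
```

```text
t 9.87 p [452.5 322.9 162.8] psi 154.3 q [ 0.6   0.4   1.83 -0.    0.91 -0.52] F [-0.1 -0.5 -0.2] w 26.6
```

Emit:
move_arm(
  steps=[
    [[-0.017,0.39,0],1,0.7],
    [[-0.017,0.39,0],1,0.7],
    [[-0.017,0.39,0],1,0.7],
    [[-0.017,0.39,0],1,0.7],
    [[-0.017,0.39,0],1,0.7],
    [[-0.017,0.39,0],1,0.7],
    [[-0.017,0.39,0],1,0.7],
    [[-0.017,0.39,0],1,0.7],
    [[-0.017,0.39,0],1,0.7],
    [[-0.017,0.39,0],1,0.7],
    [[-0.017,0.39,0],1,0.7],
    [[-0.017,0.39,0],1,0.7],
    [[-0.017,0.39,0],1,0.7],
    [[-0.017,0.39,0],1,0.7],
    [[-0.017,0.39,0],1,0.7],
    [[0,0,0],0,0.7],
  ],
)

```text
t: 11.2
ee_pos: [575.5, 384.3, 162.9]
orientation: [2.419, 2.004, 0.002]
ft_force: [-1.0, -0.1, 0.1]
width: 26.4
grasp_force: 0.0
```

Emit:
move_arm(
  steps=[
    [[0,0,-0.7],0,0.6],
    [[0,0,-1],0,0.5],
    [[0,0,-1],0,0.5],
    [[0,0,-0.5],0,0.4],
    [[0,0,0],0,0.4],
  ],
)

```text
t: 11.62
ee_pos: [575.2, 385.6, 246.3]
orientation: [2.413, 2.011, 0.01]
ft_force: [0.2, 1.2, 0.3]
width: 51.7
grasp_force: 0.0
```

```bash
python3 go.py 448,-114,225
```

```text
t 11.62 p [575.2 385.6 246.3] psi 79.6 q [0.57 0.5  1.45 0.   1.19 0.75] F [0.2 1.2 0.3] w 51.7
448,-114,225 shift [-20.58  -1.41   0.75] max 20.6 turn
```

Emit:
move_arm(
  steps=[
    [[-1,-0.07,0],0,0.4],
    [[-1,-0.07,0],0,0.4],
    [[-1,-0.07,0],0,0.4],
    [[-1,-0.07,0],0,0.4],
    [[-1,-0.07,0],0,0.4],
    [[-1,-0.07,0],0,0.4],
    [[-1,-0.07,0],0,0.4],
    [[-1,-0.07,0],0,0.4],
    [[-1,-0.07,0],0,0.4],
    [[-1,-0.07,0],0,0.4],
    [[-1,-0.07,0],0,0.4],
    [[-1,-0.07,0],0,0.4],
    [[-1,-0.07,0],0,0.4],
    [[-1,-0.07,0],0,0.4],
    [[-1,-0.07,0],0,0.4],
    [[-1,-0.07,0],0,0.4],
    [[-1,-0.07,0],0,0.4],
    [[-0.5,0,0],0,0.4],
    [[0,0,0],0,0.4],
  ],
)

```text
t: 13.2
ee_pos: [463.5, -42.0, 241.1]
orientation: [-2.416, -2.007, 0.002]
ft_force: [0.2, -0.3, -0.5]
width: 52.7
grasp_force: 0.0
```

```bash
python3 - <<'E'
from h import *
s=snap('scene');t=snap('top')
a=cv2.resize(s['image'][150:240,310:440],None,fx=3,fy=3,interpolation=2); b=cv2.resize(t['image'][150:240,180:310],None,fx=3,fy=3,interpolation=2)
cv2.imwrite('pics/c3.png',np.vstack([np.hstack([a,b]),cv2.resize(t['image'][150:240,300:460],None,fx=4.875,fy=3.5,interpolation=2)[:300]])[:,:,::-1])
E
python3 go.py 447,-114,225 447,-114,30
```

```text
t 13.3 p [464.4 -40.3 241.5] psi 79.5 q [-0.11  0.16  1.95  0.    1.03  0.07] F [ 1.5 -0.2  0.4] w 52.8
447,-114,225 shift [-3.03 -0.14  0.66] max 3.0 turn 
447,-114,30 shift [-0.    0.01  7.8 ] max 7.8 turn
```

View pics/c3.png

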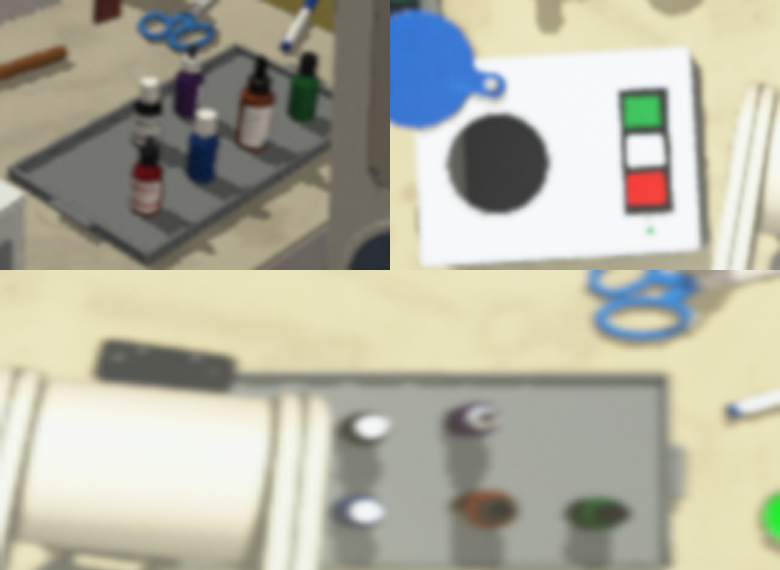

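```bash
python3 - <<'E'
from h import *
t=snap('top')
g=cv2.cvtColor(t['image'],cv2.COLOR_RGB2GRAY)[180:228,192:240]
m=(g<140).astype(np.uint8); n,l,st,c=cv2.connectedComponentsWithStats(m)
for i in range(1,n):
    if st[i,4]>300: print(st[i],ray(t,c[i][0]+192,c[i][1]+180,145).round(1), [ray(t,192+a-.5,180+b-.5,145)[:2].round(1) for a,b in((st[i,0],st[i,1]),(st[i,0]+st[i,2],st[i,1]+st[i,3]))])
E
```

```text
[  8   8  33  33 846] [479.1 267.8 145. ] [array([525.2, 315.1]), array([433.7, 218.6])]
```

Emit:
move_arm(
  steps=[
    [[-1,-0.05,0.5],0,0.4],
    [[-1,-0.05,0.5],0,0.4],
    [[-1,-0.04,0],0,0.4],
    [[0,0,1],0,0.4],
    [[0,0,1],0,0.4],
    [[0,0,1],0,0.4],
    [[0,0,0],0,0.4],
    [[0,0,0],0,0.4],
  ],
)

```text
t: 14.02
ee_pos: [447.2, -112.3, 141.3]
orientation: [-2.411, -2.009, 0.003]
ft_force: [-0.2, 0.9, -0.1]
width: 52.6
grasp_force: 0.0
```

```bash
python3 go.py 447,-114,30; python3 - <<'E'
from h import *
s=snap('scene','s4.png');t=snap('top')
cv2.imwrite('pics/c4.png',cv2.resize(s['image'][160:240,310:430],None,fx=5,fy=5,interpolation=2)[:,:,::-1])
print(proj(s,[447,-114,5]),proj(s,[447,-114,87]),[(b['rect'],b['p']) for b in cams.boxes_of('scene','red_dropper')])
E
```

```text
t 14.02 p [ 447.2 -112.3  141.3] psi 79.6 q [-0.27  0.31  2.04  0.    0.79 -0.09] F [-0.2  0.9 -0.1] w 52.6
447,-114,30 shift [-0.07  0.02  4.45] max 4.5 turn 
[357.63453951 220.30389174] [359.42626648 195.74052001] [([358.5, 209.4, 15.4, 24.5], 0.77)]
```

View pics/c4.png

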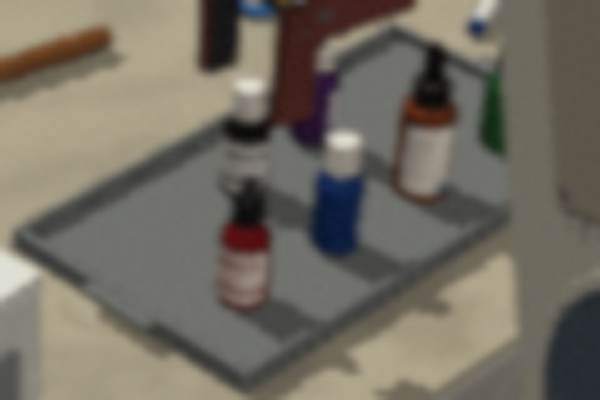

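Emit:
move_arm(
  steps=[
    [[-0.03,0,0.8],0,0.4],
    [[-0.03,0,0.8],0,0.4],
    [[0,0,0.8],0,0.4],
    [[0,0,0.8],0,0.4],
    [[0,0,0.7],0,0.4],
    [[0,0,0.5],0,0.4],
    [[0,0,0],0,0.4],
    [[0,0,0],0,1],
    [[0,0,0],0,1],
    [[0,0,0],0,1],
    [[0,0,0],0,1],
    [[0,0,0],0,1],
  ],
)

```text
t: 15.17
ee_pos: [448.4, -115.1, 33.2]
orientation: [2.414, 2.008, 0.002]
ft_force: [-0.4, 0.4, 7.2]
width: 28.7
grasp_force: 30.0
```

Emit:
move_arm(
  steps=[
    [[0,0,-0.4],0,1],
    [[0,0,-0.8],0,1],
    [[0,0,-1],0,1],
    [[0,0,-1],0,1],
    [[0,0,-1],0,1],
    [[0,0,-1],0,1],
    [[0,0,-1],0,1],
    [[0,0,-1],0,1],
    [[0,0,-0.6],0,1],
    [[0,0,0],0,1],
  ],
)

```text
t: 16.0
ee_pos: [449.3, -115.3, 231.0]
orientation: [2.411, 2.006, 0.006]
ft_force: [0.7, 1.1, -1.4]
width: 28.5
grasp_force: 30.0
```

```bash
python3 go.py 475,247,225 475,247,79
```

```text
t 16.0 p [ 449.3 -115.3  231. ] psi 79.5 q [-0.28  0.17  1.97  0.    0.99 -0.09] F [ 0.7  1.1 -1.4] w 28.5
475,247,225 shift [14.44 -1.63  0.22] max 14.4 turn 
475,247,79 shift [ 0.   -0.04  5.84] max 5.8 turn
```

Emit:
move_arm(
  steps=[
    [[0.6,0,0],0,1],
    [[0.95,-0.11,0],0,1],
    [[0.95,-0.12,0],0,1],
    [[0.95,-0.12,0],0,1],
    [[0.95,-0.12,0],0,1],
    [[0.95,-0.12,0],0,1],
    [[0.95,-0.12,0],0,1],
    [[0.95,-0.12,0],0,1],
    [[0.95,-0.12,0],0,1],
    [[0.95,-0.12,0],0,1],
    [[0.95,-0.12,0],0,1],
    [[0.95,-0.12,0],0,1],
    [[0.95,-0.12,0],0,1],
    [[0.95,-0.12,0],0,1],
    [[0.95,-0.1,0],0,1],
    [[0.5,0,0],0,1],
    [[0,0,0],0,1],
    [[0,0,0],0,1],
  ],
)

```text
t: 17.5
ee_pos: [472.0, 246.3, 226.4]
orientation: [-2.414, -2.011, 0.003]
ft_force: [1.0, 0.0, -1.8]
width: 28.6
grasp_force: 30.0
```

```bash
python3 go.py 475,247,225 475,247,80
```

```text
t 17.5 p [472.  246.3 226.4] psi 79.6 q [ 0.46  0.28  1.83 -0.    1.03  0.64] F [ 1.   0.  -1.8] w 28.6
475,247,225 shift [0.05 0.11 0.06] max 0.1 turn 
475,247,80 shift [0.01 0.01 5.8 ] max 5.8 turn
```

Emit:
move_arm(
  steps=[
    [[0.05,0.1,0.8],0,1],
    [[0,0,0.8],0,1],
    [[0,0,0.8],0,1],
    [[0,0,0.8],0,1],
    [[0,0,0.8],0,1],
    [[0,0,0.7],0,1],
    [[0,0,0.6],0,1],
    [[0,0,0.5],0,1],
    [[0,0,0.15],0,1],
    [[0,0,0],0,1],
    [[0,0,0],0,1],
  ],
)

```text
t: 18.42
ee_pos: [475.4, 246.7, 78.7]
orientation: [2.416, 2.008, -0.0]
ft_force: [-0.1, 0.1, 0.2]
width: 28.1
grasp_force: 30.0
```

Release in the port, then lift out.

Emit:
move_arm(
  steps=[
    [[0,0,0],0,0.57],
    [[0,0,0],0,0.57],
    [[0,0,0],0,0.57],
    [[0,0,0],0,0.57],
    [[0,0,-0.6],0,0.57],
    [[0,0,-1],0,0.57],
    [[0,0,-1],0,0.57],
    [[0,0,-1],0,0.57],
    [[0,0,-1],0,0.5],
    [[0,0,-1],0,0.4],
    [[0,0,-0.4],0,0.4],
    [[0,0,0],0,0.4],
  ],
)

```text
t: 19.42
ee_pos: [476.6, 248.2, 231.1]
orientation: [2.414, 2.009, 0.008]
ft_force: [0.7, 1.1, 0.3]
width: 52.8
grasp_force: 0.0
```

```bash
python3 go.py 450,-190,227 451,-265,227
```

```text
t 19.42 p [476.6 248.2 231.1] psi 79.5 q [0.46 0.28 1.82 0.   1.03 0.64] F [0.7 1.1 0.3] w 52.8
450,-190,227 shift [-17.43   2.14   0.12] max 17.4 turn 
451,-265,227 shift [-2.94  0.58 -0.01] max 2.9 turn
```

Emit:
move_arm(
  steps=[
    [[-1,0.14,0],0,0.4],
    [[-1,0.14,0],0,0.4],
    [[-1,0.14,0],0,0.4],
    [[-1,0.14,0],0,0.4],
    [[-1,0.14,0],0,0.4],
    [[-1,0.14,0],0,0.4],
    [[-1,0.14,0],0,0.4],
    [[-1,0.14,0],0,0.4],
    [[-1,0.14,0],0,0.4],
    [[-1,0.14,0],0,0.4],
    [[-1,0.14,0],0,0.4],
    [[-1,0.14,0],0,0.4],
    [[-1,0.14,0],0,0.4],
    [[-1,0.14,0],0,0.4],
    [[-1,0.14,0],0,0.4],
    [[-1,0.14,0],0,0.4],
    [[-1,0.14,0],0,0.4],
    [[-1,0.14,0],0,0.4],
    [[-1,0.14,0],0,0.4],
    [[-0.8,0,0],0,0.4],
  ],
)

```text
t: 21.08
ee_pos: [449.9, -252.8, 226.6]
orientation: [-2.414, -2.008, 0.001]
ft_force: [-0.6, 0.4, -0.4]
width: 52.7
grasp_force: 0.0
```

Emit:
move_arm(
  steps=[
    [[0,0,0],0,0.4],
    [[0,0,0],0,0.4],
  ],
)

```text
t: 21.25
ee_pos: [449.6, -251.5, 226.8]
orientation: [-2.415, -2.005, 0.001]
ft_force: [0.3, -0.0, -0.3]
width: 52.7
grasp_force: 0.0
```

```bash
python3 go.py 450,-266,150; python3 - <<'E'
from h import *
s=snap('scene');t=snap('top')
a=cv2.resize(s['image'][150:240,310:440],None,fx=3,fy=3,interpolation=2); b=cv2.resize(t['image'][150:240,180:310],None,fx=3,fy=3,interpolation=2)
cv2.imwrite('pics/c5.png',np.vstack([np.hstack([a,b]),cv2.resize(t['image'][150:240,300:460],None,fx=4.875,fy=3.3,interpolation=2)])[:,:,::-1])
print(proj(s,[450,-266,5])-[310,150],proj(s,[450,-266,107])-[310,150],proj(s,[528,-262,5])-[310,150],proj(s,[528,-262,87])-[310,150])
E
```

```text
t 21.25 p [ 449.6 -251.5  226.8] psi 79.4 q [-0.53  0.26  1.87  0.    1.02 -0.35] F [ 0.3 -0.  -0.3] w 52.7
450,-266,150 shift [-0.57  0.13  3.07] max 3.1 turn 
[82.46025572 48.72169757] [86.08701379 18.97736107] [61.73989719 38.26112699] [63.83858526 14.94685542]
```

View pics/c5.png

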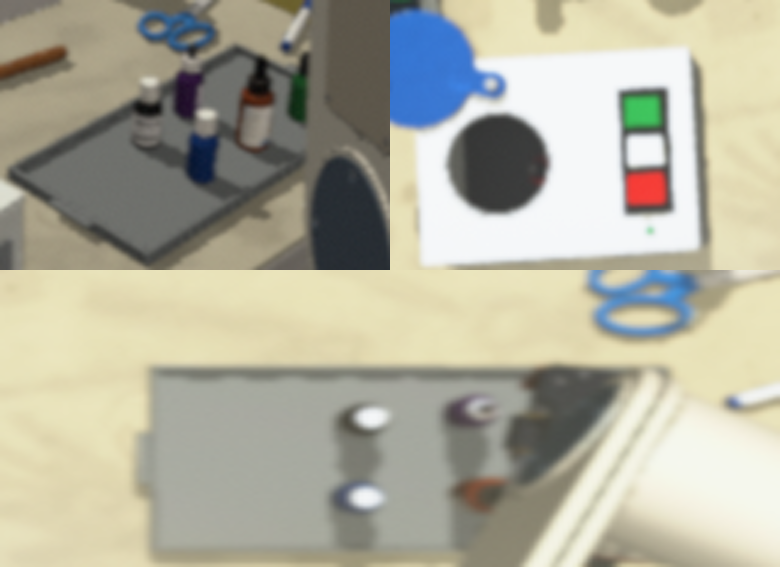

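Emit:
move_arm(
  steps=[
    [[-0.6,0.15,0],0,0.4],
    [[0,0,0.9],0,0.4],
    [[0,0,1],0,0.4],
    [[0,0,1],0,0.4],
    [[0,0,1],0,0.4],
    [[0,0,0.9],0,0.4],
    [[0,0,0.8],0,0.4],
    [[0,0,0.7],0,0.4],
    [[0,0,0.7],0,0.4],
    [[0,0,0.6],0,0.4],
    [[0,0,0.1],0,0.4],
    [[0,0,0],0,0.4],
    [[0,0,0],0,0.4],
  ],
)

```text
t: 22.43
ee_pos: [452.0, -266.9, 36.3]
orientation: [2.414, 2.01, 0.0]
ft_force: [0.0, 0.1, -0.1]
width: 53.1
grasp_force: 0.0
```

Emit:
move_arm(
  steps=[
    [[0,0,0],0,1],
    [[0,0,0],0,1],
    [[0,0,0],0,1],
    [[0,0,0],0,1],
    [[0,0,0],0,1],
  ],
)

```text
t: 22.85
ee_pos: [452.0, -267.1, 36.7]
orientation: [2.414, 2.008, 0.001]
ft_force: [0.5, 0.8, 5.7]
width: 31.2
grasp_force: 30.0
```

Emit:
move_arm(
  steps=[
    [[0,0,0],0,0.5],
    [[0,0,0],0,0.5],
    [[0,0,0],0,0.5],
    [[0,0,0.32],0,0.5],
    [[0,0,0],0,0.5],
    [[0,0,0],0,1],
    [[0,0,0],0,1],
    [[0,0,0],0,1],
    [[0,0,0],0,1],
  ],
)

```text
t: 23.6
ee_pos: [451.5, -266.8, 27.9]
orientation: [-2.415, -2.009, 0.0]
ft_force: [0.2, 0.4, 0.0]
width: 32.3
grasp_force: 30.0
```

```bash
python3 - <<'E'
from h import *
s=snap('scene')
cv2.imwrite('pics/c6.png',cv2.resize(s['image'][150:230,350:450],None,fx=5,fy=5,interpolation=2)[:,:,::-1])
E
```

```text
(no output)
```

View pics/c6.png

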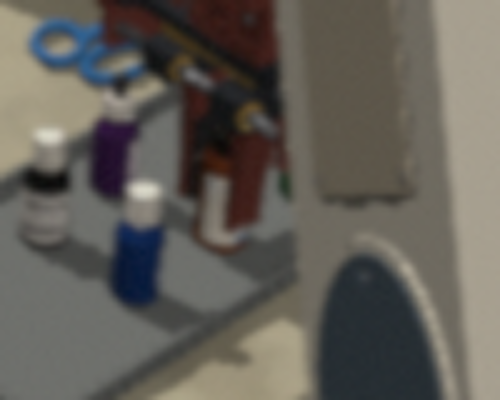

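Emit:
move_arm(
  steps=[
    [[0,0,-0.4],0,1],
    [[0,0,-0.8],0,1],
    [[0,0,-1],0,1],
    [[0,0,-1],0,1],
    [[0,0,-1],0,1],
    [[0,0,-1],0,1],
    [[0,0,-1],0,1],
    [[0,0,-1],0,1],
    [[0,0,-0.7],0,1],
    [[0.7,0,0],0,1],
    [[1,-0.13,0],0,1],
    [[1,-0.13,0],0,1],
    [[1,-0.13,0],0,1],
    [[1,-0.13,0],0,1],
    [[1,-0.13,0],0,1],
    [[1,-0.13,0],0,1],
    [[1,-0.13,0],0,1],
    [[1,-0.13,0],0,1],
    [[1,-0.13,0],0,1],
    [[1,-0.13,0],0,1],
  ],
)

```text
t: 25.32
ee_pos: [467.9, 3.3, 226.3]
orientation: [2.415, 2.009, 0.001]
ft_force: [0.6, 0.2, -0.0]
width: 31.7
grasp_force: 30.0
```

Emit:
move_arm(
  steps=[
    [[1,-0.13,0],0,1],
    [[1,-0.13,0],0,1],
    [[1,-0.13,0],0,1],
    [[1,-0.13,0],0,1],
    [[1,-0.13,0],0,1],
    [[1,-0.13,0],0,1],
    [[1,-0.13,0],0,1],
    [[0,0,0],-1,1],
    [[0,0,0],-1,1],
    [[0,0,0],-1,1],
    [[0,0,0],-1,1],
    [[0,0,0],-1,1],
    [[0,0,0],-1,1],
    [[0,0,0],-1,1],
    [[0,0,0],-1,1],
    [[0,0,0],-1,1],
    [[0,0,0],-1,1],
    [[0,0,0],-1,1],
    [[0,0,0],-1,1],
    [[0,0,0],0,1],
  ],
)

```text
t: 26.98
ee_pos: [477.5, 178.2, 226.2]
orientation: [1.082, 2.949, 0.001]
ft_force: [0.1, 0.1, -0.6]
width: 31.6
grasp_force: 30.0
```

```bash
python3 go.py 465.3,279.7,225,139.6 465.3,279.7,78
```

```text
t 26.98 p [477.5 178.2 226.2] psi 139.7 q [ 0.33  0.25  1.88 -0.    1.01 -0.53] F [ 0.1  0.1 -0.6] w 31.6
465.3,279.7,225,139.6 shift [3.   2.78 0.05] max 3.0 turn [ 36.   0. -36.]
465.3,279.7,78 shift [ 0.   -0.    5.88] max 5.9 turn
```

Emit:
move_arm(
  steps=[
    [[0.75,0.7,0],0,1],
    [[0.75,0.7,0],0,1],
    [[0.75,0.7,0],0,1],
    [[0.75,0.68,0],0,1],
    [[0,0,0],0,1],
    [[0,0,0],0,1],
    [[0,0,0.8],0,1],
    [[0,0,0.8],0,1],
  ],
)

```text
t: 27.65
ee_pos: [466.5, 279.5, 186.3]
orientation: [1.089, 2.945, 0.003]
ft_force: [0.0, 0.5, -1.8]
width: 31.2
grasp_force: 30.0
```

```bash
python3 go.py 465.3,279.7,77
```

```text
t 27.65 p [466.5 279.5 186.3] psi 139.4 q [ 0.52  0.35  1.84 -0.    0.95 -0.34] F [ 0.   0.5 -1.8] w 31.2
465.3,279.7,77 shift [ 0.05 -0.04  4.37] max 4.4 turn
```

Emit:
move_arm(
  steps=[
    [[0,0,0.8],0,1],
    [[0,0,0.8],0,1],
    [[0,0,0.8],0,1],
    [[0,0,0.7],0,1],
    [[0,0,0.6],0,1],
    [[0,0,0.3],0,1],
    [[0,0,0],0,1],
    [[0,0,0],0,1],
  ],
)

```text
t: 28.32
ee_pos: [465.7, 279.1, 85.5]
orientation: [-1.089, -2.946, 0.001]
ft_force: [0.5, 0.6, -0.4]
width: 31.3
grasp_force: 30.0
```

Emit:
move_arm(
  steps=[
    [[0,0,0.3],0,1],
    [[0,0,0],0,1],
    [[0,0,0],0,0.52],
    [[0,0,0],0,0.52],
    [[0,0,0],0,0.52],
    [[0,0,0],0,0.52],
    [[0,0,0],0,0.52],
    [[0,0,-0.5],0,0.52],
    [[0,0,-1],0,0.52],
    [[0,0,-1],0,0.52],
    [[0,0,-1],0,0.52],
    [[0,0,-1],0,0.5],
    [[0,0,-1],0,0.4],
    [[0,0,-0.5],0,0.4],
    [[0,0,0],0,0.4],
  ],
)

```text
t: 29.57
ee_pos: [467.4, 280.8, 231.2]
orientation: [1.086, 2.944, 0.007]
ft_force: [1.2, -0.0, 0.1]
width: 52.9
grasp_force: 0.0
```

```bash
python3 go.py 500,-60,229,79.6 529,-262,229
```

```text
t 29.57 p [467.4 280.8 231.2] psi 139.5 q [ 0.52  0.29  1.8   0.    1.04 -0.35] F [ 1.2 -0.   0.1] w 52.9
500,-60,229,79.6 shift [-9.84 -9.52  0.06] max 9.8 turn [ 48.  12. -24.]
529,-262,229 shift [-6.13 -5.39 -0.02] max 6.1 turn
```

Emit:
move_arm(
  steps=[
    [[-0.98,-0.95,0],0,0.4],
    [[-0.98,-0.95,0],0,0.4],
    [[-0.98,-0.95,0],0,0.4],
    [[-0.98,-0.95,0],0,0.4],
    [[-0.98,-0.95,0],0,0.4],
    [[-0.98,-0.95,0],0,0.4],
    [[-0.98,-0.95,0],0,0.4],
    [[-0.98,-0.95,0],0,0.4],
    [[-0.98,-0.95,0],0,0.4],
    [[-0.98,-0.95,0],0,0.4],
    [[0,0,0],1,0.4],
    [[0,0,0],1,0.4],
    [[0,0,0],1,0.4],
    [[0,0,0],1,0.4],
    [[0,0,0],1,0.4],
    [[0,0,0],1,0.4],
    [[0,0,0],1,0.4],
    [[0,0,0],1,0.4],
    [[0,0,0],1,0.4],
    [[0,0,0],1,0.4],
  ],
)

```text
t: 31.23
ee_pos: [497.2, -59.7, 226.6]
orientation: [-2.235, -2.206, 0.002]
ft_force: [0.2, 0.3, 0.5]
width: 52.4
grasp_force: 0.0
```

```bash
python3 go.py 529,-262,229; python3 - <<'E'
from h import *
s=snap('scene');t=snap('top')
a=cv2.resize(s['image'][150:240,310:440],None,fx=3,fy=3,interpolation=2); b=cv2.resize(t['image'][150:240,180:310],None,fx=3,fy=3,interpolation=2)
cv2.imwrite('pics/c7.png',np.vstack([np.hstack([a,b]),cv2.resize(t['image'][150:240,300:460],None,fx=4.875,fy=3.3,interpolation=2)])[:,:,::-1])
E
```

```text
t 31.23 p [497.2 -59.7 226.6] psi 89.3 q [-0.14  0.24  1.9  -0.    1.01 -0.13] F [0.2 0.3 0.5] w 52.4
529,-262,229 shift [-8.07  1.38 -0.1 ] max 8.1 turn
```

View pics/c7.png

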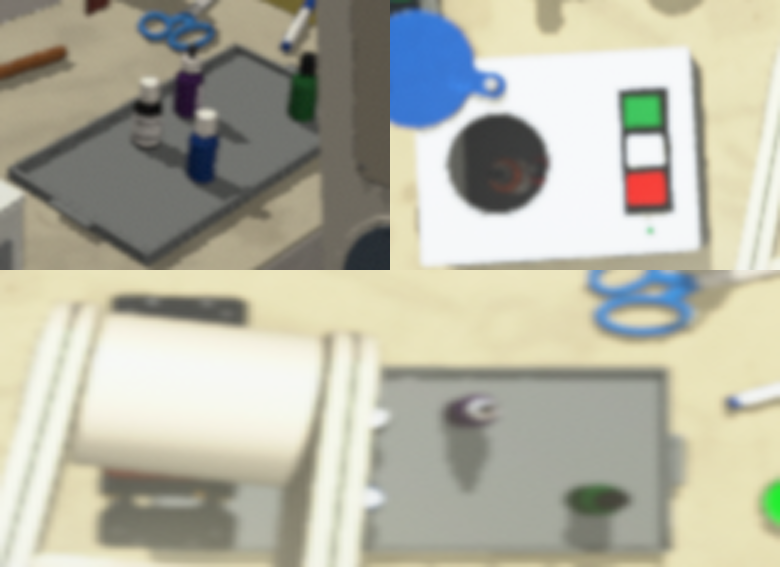

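Emit:
move_arm(
  steps=[
    [[-0.7,0.1,0],0,0.4],
    [[-1,0.17,0],0,0.4],
    [[-1,0.17,0],0,0.4],
    [[-1,0.17,0],0,0.4],
    [[-1,0.17,0],0,0.4],
    [[-1,0.17,0],0,0.4],
    [[-1,0.17,0],0,0.4],
    [[-0.9,0.17,0],0,0.4],
    [[-0.4,0.1,0],0,0.4],
    [[0,0,0],0,0.4],
    [[0,0,0],0,0.4],
  ],
)

```text
t: 32.25
ee_pos: [530.5, -259.7, 227.2]
orientation: [-2.229, -2.211, 0.0]
ft_force: [-0.0, 0.5, -0.6]
width: 52.5
grasp_force: 0.0
```

```bash
python3 go.py 529,-262,33; python3 - <<'E'
from h import *
s=snap('scene','s8.png');t=snap('top','t8.png')
print('amber',ray(t,219.3,210,127))
for c in('scene','top'): print([(np.round(b['rect'],1).tolist(),round(b['p'],2)) for b in cams.boxes_of(c,'purple_dropper')])
print(proj(s,[529,-262,5]),proj(s,[529,-262,87]))
E
```

```text
t 32.25 p [ 530.5 -259.7  227.2] psi 89.5 q [-0.48  0.37  1.7   0.    1.07 -0.47] F [-0.   0.5 -0.6] w 52.5
529,-262,33 shift [-0.1  -0.05  7.77] max 7.8 turn 
amber [462.88953016 261.5025624  127.        ]
[([372.9, 176.6, 14.6, 23.3], 0.57)]
[([394.9, 194.6, 10.2, 6.4], 0.55)]
[371.49380769 188.12490774] [373.58328241 164.81594498]
```

Emit:
move_arm(
  steps=[
    [[-0.1,-0.05,0.8],0,0.4],
    [[0,0,1],0,0.4],
    [[0,0,1],0,0.4],
    [[0,0,1],0,0.4],
    [[0,0,0.9],0,0.4],
    [[0,0,0.9],0,0.4],
    [[0,0,0.8],0,0.4],
    [[0,0,0.7],0,0.4],
    [[0,0,0.6],0,0.4],
    [[0,0,0.2],0,0.4],
    [[0,0,0],0,0.4],
    [[0,0,0],0,0.4],
    [[0,0,0],0,1],
    [[0,0,0],0,1],
    [[0,0,0],0,1],
    [[0,0,0],0,1],
    [[0,0,0],0,1],
  ],
)

```text
t: 33.87
ee_pos: [530.1, -262.9, 31.1]
orientation: [2.23, 2.211, 0.001]
ft_force: [-0.0, -0.8, 4.5]
width: 28.9
grasp_force: 30.0
```

Emit:
move_arm(
  steps=[
    [[0,0,-0.4],0,1],
    [[0,0,-0.8],0,1],
    [[0,0,-1],0,1],
    [[0,0,-1],0,1],
    [[0,0,-1],0,1],
    [[0,0,-1],0,1],
    [[0,0,-1],0,1],
    [[0,0,-1],0,1],
    [[0,0,-0.7],0,1],
    [[0.8,-0.05,0],0,1],
    [[1,-0.06,0],0,1],
    [[1,-0.06,0],0,1],
    [[1,-0.06,0],0,1],
    [[1,-0.06,0],0,1],
    [[1,-0.06,0],0,1],
    [[1,-0.06,0],0,1],
    [[1,-0.06,0],0,1],
    [[1,-0.06,0],0,1],
    [[1,-0.06,0],0,1],
    [[1,-0.06,0],0,1],
  ],
)

```text
t: 35.53
ee_pos: [515.2, 8.7, 228.6]
orientation: [2.231, 2.212, 0.0]
ft_force: [0.2, -0.5, -0.6]
width: 28.6
grasp_force: 30.0
```

Emit:
move_arm(
  steps=[
    [[1,-0.06,0],0,1],
    [[1,-0.06,0],0,1],
    [[1,-0.06,0],0,1],
    [[1,-0.06,0],0,1],
    [[1,-0.06,0],0,1],
    [[0,0,0],1,1],
    [[0,0,0],1,1],
    [[0,0,0],1,1],
    [[0,0,0],1,1],
    [[0,0,0],1,1],
    [[0,0,0],1,1],
    [[0,0,0],1,1],
    [[0,0,0],1,1],
    [[0,0,0],1,1],
    [[0,0,0],1,1],
    [[0,0,0],1,1],
    [[0,0,0],1,1],
    [[0,0,0],1,1],
    [[0,0,0],1,1],
    [[0,0,0],0,1],
  ],
)

```text
t: 37.2
ee_pos: [509.1, 132.5, 228.5]
orientation: [-3.097, -0.528, -0.0]
ft_force: [0.2, 0.1, -0.7]
width: 28.5
grasp_force: 30.0
```

```bash
python3 go.py 497.8,274.8,226,20 497.8,274.8,77; python3 - <<'E'
from h import *
t=snap('top'); s=snap('scene')
cv2.imwrite('pics/c9.png',np.hstack([cv2.resize(i[:,:,::-1],(400,400),interpolation=2) for i in(t['image'][180:230,190:240],s['image'][205:255,200:250])]))
E
```

```text
t 37.2 p [509.1 132.5 228.5] psi 19.3 q [0.23 0.27 1.84 0.   1.03 1.47] F [ 0.2  0.1 -0.7] w 28.5
497.8,274.8,226,20 shift [ 1.46 -5.52  0.1 ] max 5.5 turn [ 35.9  -0.1 -36.1]
497.8,274.8,77 shift [-0.   -0.    5.96] max 6.0 turn
```

View pics/c9.png

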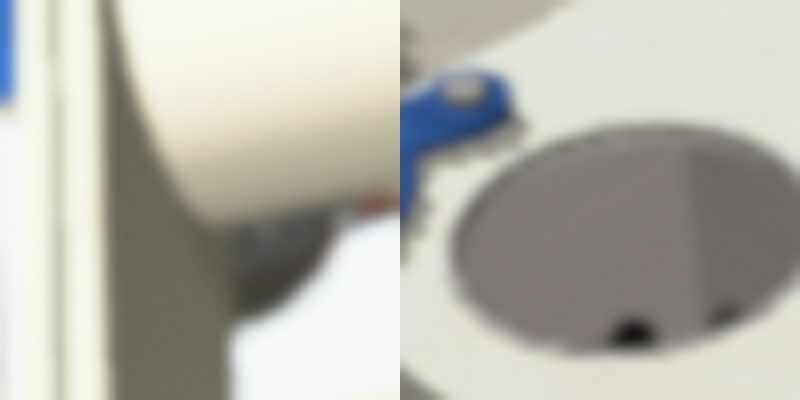

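Emit:
move_arm(
  steps=[
    [[0.24,-0.92,0],0,1],
    [[0.24,-0.92,0],0,1],
    [[0.24,-0.92,0],0,1],
    [[0.24,-0.92,0],0,1],
    [[0.24,-0.92,0],0,1],
    [[0.24,-0.92,0],0,1],
    [[0,0,0],0,1],
    [[0,0,0],0,1],
    [[0,0,0.8],0,1],
    [[0,0,0.8],0,1],
    [[0,0,0.4],0,1],
    [[0,0,0],0,1],
  ],
)

```text
t: 38.3
ee_pos: [495.7, 272.9, 175.7]
orientation: [3.095, 0.532, -0.007]
ft_force: [-0.3, -1.1, -0.3]
width: 28.7
grasp_force: 30.0
```

```bash
python3 go.py 497.8,274.8,77; python3 - <<'E'
from h import *
t=snap('top'); s=snap('scene')
print(ray(s,229.2,246.6,127),ray(s,240.6,244.4,107))
E
```

```text
t 38.3 p [495.7 272.9 175.7] psi 19.5 q [ 0.48  0.4   1.8  -0.    0.95  1.71] F [-0.3 -1.1 -0.3] w 28.7
497.8,274.8,77 shift [ 0.12 -0.05  3.95] max 3.9 turn 
[463.69399456 280.66445013 127.        ] [473.77846771 245.94647881 107.        ]
```

Emit:
move_arm(
  steps=[
    [[0.1,0,0.8],0,1],
    [[0,0,0.8],0,1],
    [[0,0,0.8],0,1],
    [[0,0,0.6],0,1],
    [[0,0,0.5],0,1],
    [[0,0,0.35],0,1],
    [[0,0,0],0,1],
    [[0,0,0],0,1],
  ],
)

```text
t: 39.07
ee_pos: [499.8, 275.6, 82.0]
orientation: [-3.096, -0.532, -0.0]
ft_force: [0.3, -0.5, 0.3]
width: 28.5
grasp_force: 30.0
```

Emit:
move_arm(
  steps=[
    [[0,0,0.15],0,1],
    [[0,0,0],0,1],
    [[0,0,0],0,0.57],
    [[0,0,0],0,0.57],
    [[0,0,0],0,0.57],
    [[0,0,0],0,0.57],
    [[0,0,0],0,0.57],
    [[0,0,-0.5],0,0.57],
    [[0,0,-1],0,0.57],
    [[0,0,-1],0,0.57],
    [[0,0,-1],0,0.57],
    [[0,0,-1],0,0.57],
    [[0,0,-1],0,0.57],
    [[0,0,-1],0,0.57],
    [[0,0,0],0,0.57],
  ],
)

```text
t: 40.32
ee_pos: [502.0, 276.8, 246.6]
orientation: [-3.093, -0.532, -0.014]
ft_force: [0.2, -0.3, -0.2]
width: 37.6
grasp_force: 0.0
```

```bash
python3 go.py 575.5,384.3,240,79.6; python3 - <<'E'
from h import *
t=snap('top'); s=snap('scene')
cv2.imwrite('pics/c10.png',cv2.resize(s['image'][185:255,180:260,::-1],(640,560),interpolation=2))
E
```

```text
t 40.32 p [502.  276.8 246.6] psi 19.5 q [ 0.48  0.32  1.73 -0.    1.08  1.71] F [ 0.2 -0.3 -0.2] w 37.6
575.5,384.3,240,79.6 shift [ 4.21 -3.07  0.31] max 4.2 turn [ 24. -12. -48.]
```

View pics/c10.png

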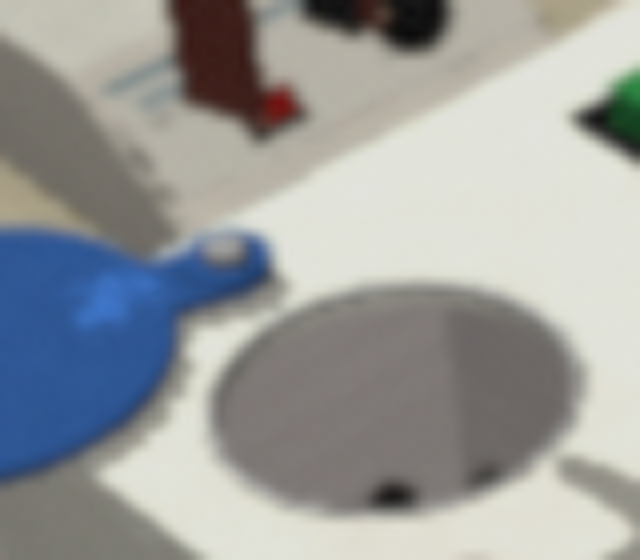

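```bash
python3 - <<'E'
from h import *
s=snap('scene')
for p in([499,275,107],[499,275,92],[463.7,280.7,127],[474,246,107]): print(p,(proj(s,p)-[180,185])*8)
E
```

```text
[499, 275, 107] [345.64398126 477.05920047]
[499, 275, 92] [351.23335978 517.9563293 ]
[463.7, 280.7, 127] [393.47612305 492.8472643 ]
[474, 246, 107] [484.17834958 474.90019559]
```

Emit:
move_arm(
  steps=[
    [[0.6,-0.44,0],0,0.57],
    [[0.6,-0.44,0],0,0.57],
    [[0.6,-0.44,0],0,0.57],
    [[0.6,-0.44,0],0,0.57],
    [[0.6,-0.44,0],0,0.6],
    [[0.6,-0.44,0],0,0.6],
    [[0.6,-0.43,0],0,0.6],
    [[0,0,0],-1,0.6],
    [[0,0,0],-1,0.6],
    [[0,0,0],-1,0.6],
    [[0,0,0],-1,0.6],
    [[0,0,0],-1,0.6],
    [[0,0,0],-1,0.6],
    [[0,0,0],-1,0.6],
    [[0,0,0],-1,0.6],
    [[0,0,0],-1,0.6],
    [[0,0,0],-1,0.6],
    [[0,0,0],-1,0.6],
    [[0,0,0],-1,0.6],
  ],
)

```text
t: 42.05
ee_pos: [571.9, 382.3, 238.3]
orientation: [-2.41, -2.014, 0.006]
ft_force: [-0.0, -0.2, -0.1]
width: 34.9
grasp_force: 0.0
```

```bash
python3 go.py 575.5,384.3,163,79.6; python3 - <<'E'
from h import *
t=snap('top'); s=snap('scene')
cv2.imwrite('pics/c11.png',np.hstack([cv2.resize(t['image'][170:230,185:245,::-1],(390,390),interpolation=2),cv2.resize(s['image'][195:255,195:255,::-1],(390,390),interpolation=2)]))
E
```

```text
t 42.05 p [571.9 382.3 238.3] psi 79.8 q [0.57 0.5  1.46 0.   1.18 0.75] F [-0.  -0.2 -0.1] w 34.9
575.5,384.3,163,79.6 shift [0.11 0.14 3.01] max 3.0 turn [ 36.   0. -36.]
```

View pics/c11.png

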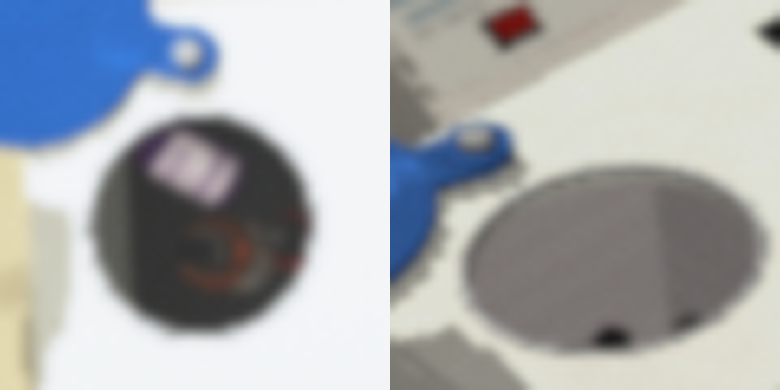

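Emit:
move_arm(
  steps=[
    [[0.1,0.14,0.6],0,0.6],
    [[0,0,0.6],0,0.6],
    [[0,0,0.6],0,0.6],
    [[0,0,0.6],0,0.6],
    [[0,0,0.6],0,0.6],
    [[0,0,0],0,0.7],
    [[0,0,0],0,0.7],
    [[0,0,0],0,0.7],
  ],
)

```text
t: 42.82
ee_pos: [576.8, 384.8, 165.2]
orientation: [-2.416, -2.008, 0.001]
ft_force: [-1.0, 0.1, 0.6]
width: 26.5
grasp_force: 0.3
```

Emit:
move_arm(
  steps=[
    [[-0.017,-0.39,0],-1,0.7],
    [[-0.017,-0.39,0],-1,0.7],
    [[-0.017,-0.39,0],-1,0.7],
    [[-0.017,-0.39,0],-1,0.7],
    [[-0.017,-0.39,0],-1,0.7],
    [[-0.017,-0.39,0],-1,0.7],
    [[-0.017,-0.39,0],-1,0.7],
    [[-0.017,-0.39,0],-1,0.7],
    [[-0.017,-0.39,0],-1,0.7],
    [[-0.017,-0.39,0],-1,0.7],
    [[-0.017,-0.39,0],-1,0.7],
    [[-0.017,-0.39,0],-1,0.7],
    [[-0.017,-0.39,0],-1,0.7],
    [[-0.017,-0.39,0],-1,0.7],
    [[-0.017,-0.39,0],-1,0.7],
    [[-0.017,-0.39,0],-1,0.7],
  ],
)

```text
t: 44.15
ee_pos: [452.0, 314.4, 166.8]
orientation: [0.553, 3.091, 0.004]
ft_force: [-1.3, 1.6, -0.5]
width: 26.5
grasp_force: 0.6
```

```bash
python3 go.py 442,265,162,184.6
```

```text
t 44.15 p [452.  314.4 166.8] psi 159.7 q [ 0.59  0.39  1.84  0.    0.91 -0.63] F [-1.3  1.6 -0.5] w 26.5
442,265,162,184.6 shift [-0.31 -1.99  0.19] max 2.0 turn [ 31.  -5. -41.]
```

Emit:
move_arm(
  steps=[
    [[-0.017,-0.39,0],-1,0.7],
    [[-0.017,-0.39,0],-1,0.7],
    [[-0.017,-0.39,0],-1,0.7],
    [[-0.017,-0.39,0],-1,0.7],
    [[-0.017,-0.38,0],-1,0.7],
    [[0,0,0],0,0.7],
  ],
)

```text
t: 44.65
ee_pos: [445.3, 265.5, 166.5]
orientation: [-0.126, 3.137, 0.001]
ft_force: [0.3, -0.8, -0.1]
width: 25.9
grasp_force: 0.0
```

Emit:
move_arm(
  steps=[
    [[0,-0.08,0],0,0.7],
    [[0,0,0],0,0.7],
  ],
)

```text
t: 44.82
ee_pos: [445.6, 264.6, 166.1]
orientation: [-0.119, 3.138, 0.001]
ft_force: [0.5, 1.3, -0.5]
width: 26.5
grasp_force: 0.0
```

Emit:
move_arm(
  steps=[
    [[0,-0.08,0],0,0.7],
    [[0,0,0],0,0.7],
  ],
)

```text
t: 44.98
ee_pos: [445.4, 262.5, 165.6]
orientation: [-0.122, 3.139, 0.001]
ft_force: [-0.1, -1.1, -0.0]
width: 26.4
grasp_force: 0.2
```

Emit:
move_arm(
  steps=[
    [[0,-0.06,0],0,0.7],
    [[0,0,0],0,0.7],
  ],
)

```text
t: 45.15
ee_pos: [445.4, 262.1, 165.6]
orientation: [-0.122, 3.139, 0.004]
ft_force: [-1.7, 6.1, -1.0]
width: 26.2
grasp_force: 3.3
```

Emit:
move_arm(
  steps=[
    [[0,-0.06,0],0,0.7],
    [[0,0,0],0,0.7],
  ],
)

```text
t: 45.32
ee_pos: [445.5, 261.8, 165.6]
orientation: [-0.121, 3.138, 0.008]
ft_force: [-3.2, 13.4, -2.3]
width: 26.3
grasp_force: 6.7
```

Emit:
move_arm(
  steps=[
    [[0,-0.06,0],0,0.7],
    [[0,0,0],0,0.7],
  ],
)

```text
t: 45.48
ee_pos: [445.5, 261.6, 165.7]
orientation: [-0.12, 3.138, 0.011]
ft_force: [-4.5, 19.9, -3.8]
width: 26.3
grasp_force: 10.1
```

Emit:
move_arm(
  steps=[
    [[0,0.27,0],0,0.65],
    [[0,0,0],0,0.65],
    [[0,0,-0.6],0,0.65],
    [[0,0,-0.9],0,0.65],
    [[0,0,-0.9],0,1],
    [[0,0,0],0,1],
    [[0,0,0],0,1],
  ],
)

```text
t: 46.07
ee_pos: [445.6, 264.5, 226.3]
orientation: [-0.123, 3.137, 0.001]
ft_force: [0.3, -0.1, 0.2]
width: 14.1
grasp_force: 0.0
```

```bash
python3 go.py 526.5,133.5,222,184.6 526.5,133.5,162
```

```text
t 46.07 p [445.6 264.5 226.3] psi -175.5 q [ 0.51  0.26  1.86 -0.    1.02 -1.14] F [ 0.3 -0.1  0.2] w 14.1
526.5,133.5,222,184.6 shift [-2.81 -5.48  0.17] max 5.5 turn [ -36.  -72. -108.]
526.5,133.5,162 shift [ 0.01 -0.    2.4 ] max 2.4 turn
```

Emit:
move_arm(
  steps=[
    [[-0.47,-0.92,0],0,1],
    [[-0.47,-0.92,0],0,1],
    [[-0.47,-0.92,0],0,1],
    [[-0.47,-0.92,0],0,1],
    [[-0.47,-0.9,0],0,1],
    [[-0.46,-0.9,0],0,1],
    [[0,0,0],0,1],
    [[0,0,0],0,1],
  ],
)

```text
t: 46.73
ee_pos: [525.3, 132.2, 224.0]
orientation: [0.12, -3.137, 0.001]
ft_force: [0.2, 0.8, -0.5]
width: 0.5
grasp_force: 0.0
```

```bash
python3 go.py 526.5,133.5,162; python3 - <<'E'
from h import *
s=snap('scene')
cv2.imwrite('pics/c12.png',cv2.resize(s['image'][170:270,180:320,::-1],(770,550),interpolation=2))
E
```

```text
t 46.73 p [525.3 132.2 224. ] psi -175.6 q [ 0.22  0.3   1.81 -0.    1.03 -1.42] F [ 0.2  0.8 -0.5] w 0.5
526.5,133.5,162 shift [-0.06  0.05  2.48] max 2.5 turn
```

View pics/c12.png

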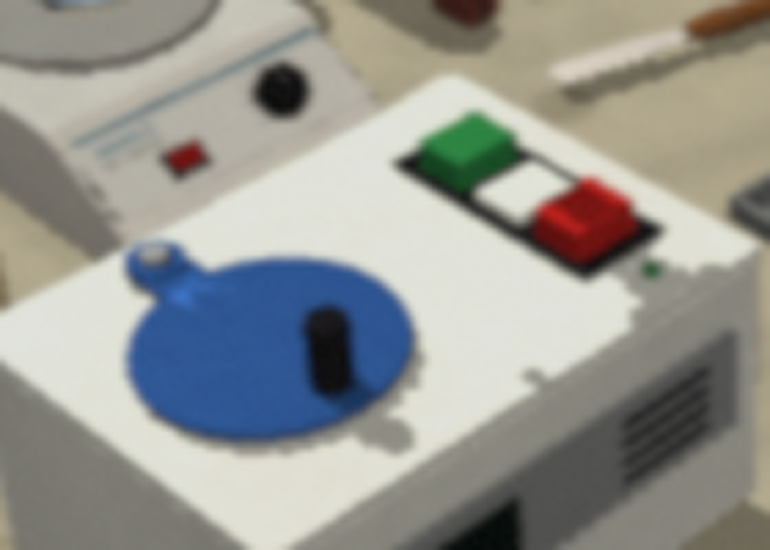

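Cover home over the port; white latched, red up, green up. Press green.

Emit:
move_arm(
  steps=[
    [[-0.05,0.05,0.8],0,1],
    [[0,0,0.8],0,1],
    [[0,0,0.7],0,1],
    [[0,0,0.2],0,1],
    [[0,0,0.12],0,1],
    [[0,0,0.12],0,1],
    [[0,0,0.12],0,1],
    [[0,0,0.08],0,1],
    [[0,0,0],0,1],
    [[0,0,0],0,1],
  ],
)

```text
t: 47.62
ee_pos: [527.3, 134.9, 152.2]
orientation: [-0.124, 3.138, 0.0]
ft_force: [-0.2, 0.3, 0.1]
width: 0.4
grasp_force: 0.0
```

Emit:
move_arm(
  steps=[
    [[0,0,0.06],0,1],
    [[0,0,0],0,1],
    [[0,0,0],0,1],
  ],
)

```text
t: 47.87
ee_pos: [527.4, 134.8, 150.7]
orientation: [-0.123, 3.138, 0.0]
ft_force: [-0.6, 1.3, 1.7]
width: 0.8
grasp_force: 0.9
```

Emit:
move_arm(
  steps=[
    [[0,0,0.06],0,1],
    [[0,0,0],0,1],
  ],
)

```text
t: 48.03
ee_pos: [527.4, 134.9, 149.3]
orientation: [-0.124, 3.138, 0.0]
ft_force: [-1.0, 0.9, 4.3]
width: 0.3
grasp_force: 2.3
```

Emit:
move_arm(
  steps=[
    [[0,0,0.04],0,1],
    [[0,0,0],0,1],
  ],
)

```text
t: 48.2
ee_pos: [527.4, 134.9, 149.1]
orientation: [-0.124, 3.138, 0.0]
ft_force: [-2.8, -0.4, 12.1]
width: 0.5
grasp_force: 5.9
```

Emit:
move_arm(
  steps=[
    [[0,0,0.04],0,1],
    [[0,0,0],0,1],
  ],
)

```text
t: 48.37
ee_pos: [527.5, 134.9, 148.9]
orientation: [-0.124, 3.138, 0.001]
ft_force: [-6.2, -0.1, 19.8]
width: 0.5
grasp_force: 9.7
```

Emit:
move_arm(
  steps=[
    [[0,0,-0.8],0,1],
    [[0,0,-1],0,1],
    [[0,0,-1],0,1],
    [[0,0,-0.5],0,1],
    [[0,-1,0],0,1],
    [[0,-1,0],0,1],
    [[0,-1,0],0,1],
    [[0,-1,0],0,1],
    [[0,-1,0],0,1],
    [[0,0,0],0,1],
  ],
)

```text
t: 49.2
ee_pos: [536.8, 6.8, 229.2]
orientation: [0.12, -3.139, 0.002]
ft_force: [-0.5, -1.2, -0.6]
width: 0.5
grasp_force: 0.0
```

```bash
python3 - <<'E'
from h import *
s=snap('scene');t=snap('top')
cv2.imwrite('pics/c13.png',np.hstack([cv2.resize(s['image'][150:270,180:440,::-1],(780,360),interpolation=2)]))
E
```

```text
(no output)
```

View pics/c13.png

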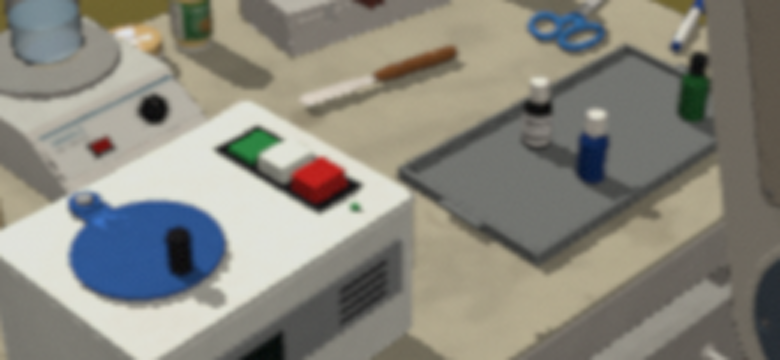

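```bash
python3 -c "
from workcell import ctrl
print(ctrl.close_job())"
```

```text
the job is handed in; nothing more can be done
None
```

The job is done and handed in: the red, amber and purple droppers are in the well (purple lying down), the three capped bottles are still in the crate, the cover is back over the port, and the green key is latched with white up.

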